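# Drive the missing push rivet into a milling unit's filter cassette

### The job

The filter cassette's top plate is missing one of its orange push rivets. Take the fresh rivet, whose black pin still stands up, from the blue stand and seat it in the empty hole with the pin still up, until its flange lies fully on the plate; then press the pin down flush with the rivet so that it locks. Feel your way and press gently, as hard pressing on the cassette (25 N or more) cracks the plate, and leave the used rivet, the grey plug and everything else where they are.

Things in the scene. Friction and masses are not known exactly. Their poses are not given: they have to be found in the camera images.
- rivet_hub (a point): Fresh orange push rivet, about 30 g, upright in a well of the stand: this point is on its axis, half-way up its hub (the grip), z up the rivet. Hub: cylinder 18 mm in diameter, 14 mm tall (7 mm below to 7 mm above this point). Under it a flange, diameter 28 mm, 4 mm thick, its underside 11 mm below this point. The black pin's top stands 17 mm above this point at first.
- rivet: The same rivet; origin at the tip of its shank, 31 mm below the hub point, z up. The shank below the flange is 12 mm in diameter and 20 mm long, tapering to 7.6 mm over its last 4 mm.
- rivet_pin (a joint): Travel of the rivet's black centre pin (diameter 10 mm), m: 0 = 10 mm proud of the hub, as at the start; 0.010 = flush, its end stop. Slides stiffly (about 12 N), stays where left. Going down it spreads two legs in the shank's lower 11 mm, which lock under the plate, or jam in the hole if the rivet is not seated. Shut fingertips are wider than the pin and land on the hub's rim.
- hole (a point): Centre of the empty hole's mouth on the cassette plate's top face, 52 to 70 mm above the work surface (it varies); z up. Hole 13.5 mm in diameter (0.75 mm play all round the shank), 1 mm chamfer, plate 6 mm thick, hollow below. When the rivet is seated its hub point stands 11 mm above this point.
- top_plate: Light grey metal top plate, 200 (x) by 160 (y) by 6 mm, of the fixed white filter cassette; origin at the centre of its top face, hole at x +70, y -50 mm; driven rivets, 28 mm wide, stand 18 mm tall at the other three corners. It rides on a rubber seal: pushed with over 6 N it settles 3 to 12 mm, differently each time, and stays there; then it lies solid (about 1 mm per 20 N).
- stand: Blue stand, fixed: 90 (x) by 220 (y) by 40 mm tall; origin under its centre. Three wells of diameter 17 mm along its y axis at -70, 0 and +70 mm hold the fresh rivet, the used rivet and the plug in any order, flanges on the stand's top. Grip across the row, along its x axis, to clear the neighbours.
- spent: Used orange rivet with the pin flush already, same size; origin at the tip of its shank. Stays in its well.
- plug: Grey plastic plug in a well, head 30 mm wide, 10 mm tall above the stand; origin at the tip of its shank. Stays in its well.
- spray: Small white bottle with blue cap, 50 mm wide, 110 mm tall; origin under its centre. Bystander.
- jar: Amber jar, 70 mm wide, 75 mm tall; origin under its centre. Bystander.
- mug: White mug, 80 mm wide, 90 mm tall; origin under its centre. Bystander.
- driver: Screwdriver with green handle, lying on the table. Bystander.
- burs: Aluminium block 50 x 110 x 25 mm with upright burs to 51 mm; origin under its centre. Bystander.

How it is judged (in metres and radians):
On the way, in this order (a step that is already met when the one before it is completed fails the run):
1. the rivet is seated in the hole, flange on the plate, with its pin still up (horizontal distance between rivet_hub and hole below 0.003 m and z of rivet_hub in the frame of hole between 0.008 and 0.013 m and angle between rivet_hub's own z axis and vertical below 0.09 rad and value of joint rivet_pin below 0.003 m), for 0.2 s.
2. the pin is pressed flush while the rivet is seated (horizontal distance between rivet_hub and hole below 0.003 m and z of rivet_hub in the frame of hole between 0.008 and 0.013 m and angle between rivet_hub's own z axis and vertical below 0.09 rad and value of joint rivet_pin above 0.0088 m), for 0.2 s.
At the end, for the whole second after the job is handed in: The fresh rivet sits upright (within 5 degrees) in the empty hole, centred within 3 mm, its flange on the plate within 2 mm (hub point 8 to 13 mm above the hole's mouth), its pin flush within 1.2 mm, at rest (all of step 2 and linear speed of rivet below 0.02 m/s); the robot touches nothing.
It fails at once if the cassette's plate is pressed with more than 30 N, by the rivet or by the robot (contact force between any of rivet, the arm, the fingers and top_plate above 30 N).
It fails at once if a bystander, the used rivet or the plug is moved more than 15 mm (distance of any of spent, plug, spray, jar, mug, driver, burs from where it was at the start of the episode above 0.015 m).
It also fails if it takes over 54 s, if anything falls off the work surface, if the arm or the gripper's body presses on something with over 40 N, if the wrist force passes 120 N, or if a joint passes its speed limit or range.

### The arm

A 7-joint arm with a two-finger parallel gripper is mounted at the origin on the work surface. World frame = base frame: x ahead of the robot, y to its left, z up, the work surface at z = 0. Lengths are in mm, angles in degrees, forces in N, time in s.
With the tool pointing down it reaches from about 425 to 975 mm from the base axis. Payload 16.7 kg.
Tool frame: the origin (TCP) lies midway between the tips of the shut fingers; the grasp point (between the pads) lies 19 mm behind it (arm.grasp_offset is the distance from the TCP to the grasp point, in mm); z points along the fingers, y is the direction in which the jaws open and shut (so a half turn about z gives the same grasp; the last joint's range is limited). The gripper opens to 85 mm and grips with 20 to 120 N. Pads are 22 mm wide; open, the fingers measure 114 mm over their backs; the gripper's body (76 mm by 85 mm) begins 54 mm behind the grasp point. The pads swing forward as they close: fully open they stand 13 mm farther back than shut.
Start: joints at [57.382, 24.414, 4.234, 92.017, -1.954, 63.644, -3.845], TCP at [275.081, -616.366, 231.302] pointing down, gripper open.
Joint ranges: [-163.25, 163.25], [-28.42, 122.38], [-70.27, 78.77], [12.13, 141.07], [-58.53, 238.53], [9.26, 117.41], [-156.51, 156.51]. Speed limits (degrees/s): [108.29, 108.29, 136.94, 136.94, 172.46, 172.46, 172.46].

### API

Orientations are given as a 3x3 rotation matrix whose columns are the frame's x, y, z axes.
In Python, from bench import arm gives the robot as it stands.
- The arm moves only by the shell command python3 -m crank 'ROWS' [OPENING] [FORCE]. ROWS is JSON, a list of rows, each an object with "dp": the shift along the tool's x, y, z normalised to -1 to 1, where 1 is 50 mm, a list of three; "twist": the turn, a rotation vector about the tool's x, y, z normalised to -1 to 1, where 1 is pi/2 rad, a list of three. In form: [{"dp": [tx, ty, tz], "twist": [ax, ay, az]}, ...]. A call has 1 to 10 rows; each row shifts and turns the commanded pose from where the row before left it, along the tool's axes as they then stand; what a row does not reach is not made up. A row lasts 1/10 s, in which the tool goes at most 50 mm and 8.59 degrees, less where a joint would pass 70% of its speed; a pose out of reach is approached as far as the arm can. A call with a number of a shift or a turn outside -1 to 1 is refused whole. A call with a gripper value outside its range is refused whole. OPENING is the closure, from 0 (fully open) to 1 (shut), set as the call begins (- or left out, the last holds). The fingers move at their own pace and stop on an object; FORCE is the grip in N (left out, the last holds). Time passes only in rows, so rows that do not move let the fingers close. It gives the time, the measured TCP pose, the force and the opening at its end, in the units of the state.
- arm.sense(): the state, without advancing time (a new reading comes with each control period).
- arm.snapshot(name): name is "scene" or "top"; returns a dict with "color" (420x560x3 uint8, red, green, blue), "fx", "fy", "cx", "cy" (pixels), "pose" (4x4, takes a point from camera to world coordinates). Camera axes: x right, y down, z forward; pixel columns grow to the right and rows downward; lengths in mm; the calibration is good to about 2 mm. A picture is of the moment at which its call begins. There is no depth.
- arm.close_job(): hands the job in, once; it reports no verdict.
Trained networks look in a picture, given as the dict that the camera call returned (one of the last four; its "shot" number tells which), for a name from the list of things; names that differ only in an ending like _2 or _b are one class to them, and where a whole thing is asked for, a point or a joint stands for the part that bears it (a point fixed in the world has none). Each returns a list of dicts, best first, with "confidence" (0 to 1); they miss things now and then, are a little off and sometimes report something else, mostly with a low value. They report only what shows in the picture. A call takes as long as a camera call.
- arm.recognise(thing, picture): "point" ([column, row] as shares, 0 to 1, of the picture: columns of its width, rows of its height, amid what is visible of it).
- arm.outline_of(thing, picture): "mask" (420x560 bool, what is visible of it) and "point" ([column, row] as shares, 0 to 1, of the picture: columns of its width, rows of its height, amid what is visible of it).
- arm.pinpoint(thing, picture): "point" ([column, row] as shares, 0 to 1, of the picture: columns of its width, rows of its height: a listed point, or the origin of a listed thing).
The state is a dict: "clock": time; "q": joint angles; "joint_velocities": joint speeds; "tau": joint torques, N m; "position": TCP position; "eef_rot": TCP orientation; "contact_force": force on the tool from outside, world axes, zero at the start; "wrist_torque": the same for the moment, N m; "width": finger opening in mm.
Only numpy, scipy, OpenCV 4.12 (cv2) and the standard library are available. Lean on these libraries where they do the work, as an engineer would, in place of code of your own. Each camera call takes 0.05 s, during which the arm holds its last target.

## Working session

There is one attempt and no reset: what is moved stays moved. The work goes in short steps, Python scripts to look and compute and a shell command to move; the robot and the scene stay as the last step left them, time stands still between calls to the robot, and variables do not carry over. Pictures are saved under pics/ and viewed, and the job is handed in when it is done.

```bash
ls; mkdir -p pics
cat > h.py <<'E'
import numpy as np, cv2
from bench import arm
def ray(p,uv):
    P=np.array(p["pose"]);u,v=uv[0]*560,uv[1]*420
    d=P[:3,:3]@np.array([(u-p["cx"])/p["fx"],(v-p["cy"])/p["fy"],1]);return P[:3,3],d/np.linalg.norm(d)
def atz(p,uv,z):
    o,d=ray(p,uv);return o+d*(z-o[2])/d[2]
def tri(rs):
    A=0;b=0
    for o,d in rs:
        M=np.eye(3)-np.outer(d,d);A=A+M;b=b+M@o
    x=np.linalg.solve(A,b);return x,[np.linalg.norm((np.eye(3)-np.outer(d,d))@(x-o)) for o,d in rs]
def save(p,n): cv2.imwrite("pics/"+n,p["color"][:,:,::-1])
E
python3 - <<'E'
from h import *
np.set_printoptions(precision=2,suppress=True)
s=arm.snapshot("scene");t=arm.snapshot("top");save(s,"s1.png");save(t,"t1.png")
for n,p in(("s",s),("t",t)):
    print(n,p["fx"],p["cx"],np.array(p["pose"]))
for k in["rivet_hub","hole","spent","plug","stand","top_plate","rivet","spray","jar","mug","driver","burs"]:
    a=arm.pinpoint(k,s);b=arm.pinpoint(k,t)
    for n,l in(("s",a),("t",b)):
        print(k,n,[(np.round(np.array(x["point"])*[560,420],1),round(x["confidence"],2)) for x in l[:3]])
    if a and b:print("   ",*tri([ray(s,a[0]["point"]),ray(t,b[0]["point"])]))
st=arm.sense();print(st)
E
```

```text
pics
s 505.5966491495581 275.16592057621835 [[   0.28    0.72   -0.64 1458.86]
 [   0.96   -0.22    0.17 -405.52]
 [  -0.01   -0.66   -0.75 1095.52]
 [   0.      0.      0.      1.  ]]
t 431.7746816425481 270.4861661146581 [[   0.02   -0.99    0.12  454.88]
 [  -1.     -0.02    0.03 -167.31]
 [  -0.02   -0.12   -0.99 1122.6 ]
 [   0.      0.      0.      1.  ]]
rivet_hub s [(array([229.5, 228.5]), 0.5)]
rivet_hub t [(array([335.2, 220.2]), 0.5)]
    [ 569.69 -297.1    40.43] [np.float64(4.139254513638061), np.float64(4.13925451363808)]
hole s [(array([376.7, 190. ]), 0.7)]
hole t [(array([161.2, 219.1]), 0.74), (array([300.8, 142.1]), 0.44)]
    [563.16 138.55  52.28] [np.float64(3.26373515722184), np.float64(3.263735157221823)]
spent s [(array([271.4, 204.9]), 0.65)]
spent t [(array([280.5, 240.4]), 0.49), (array([148.3, 248.8]), 0.36)]
    [ 516.31 -161.96   36.54] [np.float64(2.8779780101807457), np.float64(2.8779780101807653)]
plug s [(array([252.4, 223.3]), 0.55)]
plug t [(array([303.8, 233.2]), 0.63)]
    [ 537.83 -223.48    1.19] [np.float64(1.3575627516683995), np.float64(1.3
[... 1227 characters left out ...]
[(array([434. , 285.1]), 0.56)]
burs s [(array([279.1, 289.7]), 0.8)]
burs t [(array([299.2, 140.3]), 0.91)]
    [ 781.54 -211.93   12.33] [np.float64(2.6761227066182385), np.float64(2.6761227066182016)]
{'clock': 1.3, 'q': array([57.38, 24.41,  4.23, 92.02, -1.95, 63.64, -3.84]), 'joint_velocities': array([ 0.02,  0.01, -0.15, -0.07, -0.01, -0.03,  0.02]), 'tau': array([  0.  , -94.95,   3.76, -46.39,   0.02,   0.  ,  -0.  ]), 'position': array([ 275.07, -616.37,  231.3 ]), 'eef_rot': array([[ 0.91,  0.41, -0.  ],
       [ 0.41, -0.91,  0.  ],
       [ 0.  , -0.  , -1.  ]]), 'contact_force': array([0.19, 0.38, 0.1 ]), 'wrist_torque': array([-0.02,  0.  ,  0.02]), 'width': 85.17275414234079}
```

Run:
```python
import cv2
s=cv2.imread("pics/s1.png");t=cv2.imread("pics/t1.png")
cv2.imwrite("pics/s1b.png",cv2.resize(s[140:320,140:440],None,fx=2.6,fy=2.6,interpolation=2))
cv2.imwrite("pics/t1b.png",cv2.resize(t[110:310,90:460],None,fx=2.1,fy=2.1,interpolation=2))
```

```text
(no output)
```

View pics/s1b.png

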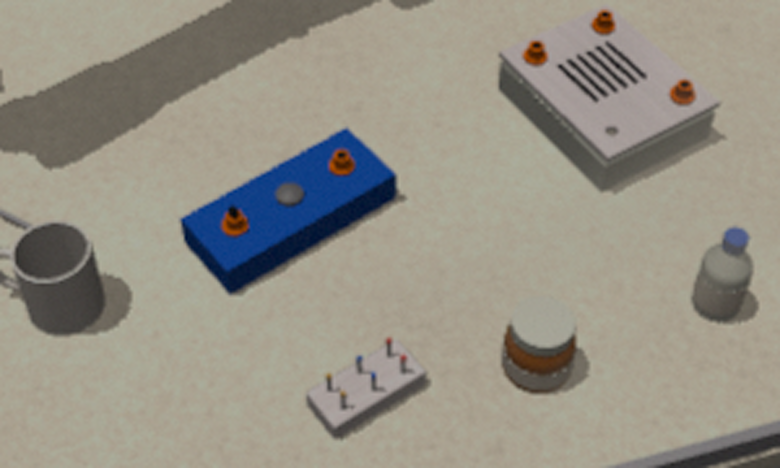

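View pics/t1b.png

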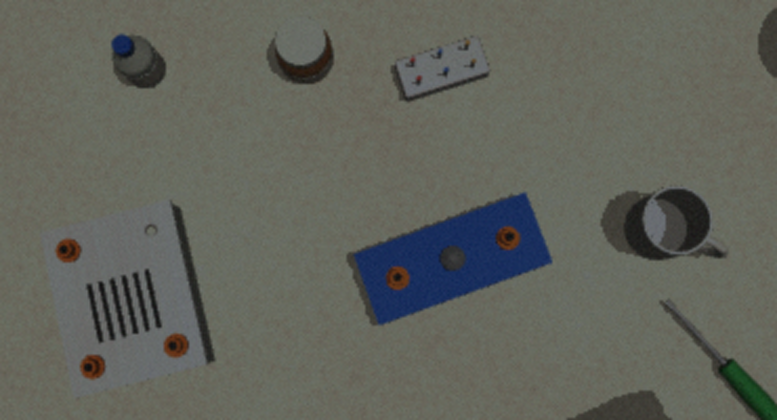

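Run:
```python
from h import *
np.set_printoptions(precision=2,suppress=True)
s=arm.snapshot("scene");t=arm.snapshot("top")
C={}
for n,p in(("s",s),("t",t)):
    for k in["rivet_hub","spent","plug","stand","top_plate"]:
        l=arm.outline_of(k,p)
        print(n,k,[(round(x["confidence"],2),x["mask"].sum(),np.argwhere(x["mask"]).mean(0)[::-1]) for x in l[:2]])
    im=p["color"].astype(int)
    b=((im[...,2]-im[...,0]>45)).astype(np.uint8)
    nn,lab,stt,cc=cv2.connectedComponentsWithStats(b);i=1+np.argmax(stt[1:,4])
    c,_=cv2.findContours((lab==i).astype(np.uint8),0,1);h=cv2.convexHull(c[0])
    print(n,"bluehull",cv2.approxPolyDP(h,4,True)[:,0].tolist(), cv2.minAreaRect(h))
    o=((im[...,0]-im[...,2]>50)&(im[...,0]>1.5*im[...,1])).astype(np.uint8)
    nn,lab,stt,cc=cv2.connectedComponentsWithStats(o)
    for j in range(1,nn):
        if stt[j,4]>15:print("   orange",stt[j],cc[j],"at z47",atz(p,cc[j]/[560,420],47))
# orientation of stand via top view spent/fresh
```

```text
s rivet_hub [(0.5, np.int64(74), array([229.96, 225.36])), (0.38, np.int64(888), array([347.34, 272.31]))]
s spent [(0.58, np.int64(2677), array([373.81, 171.03]))]
s plug []
s stand [(0.68, np.int64(1323), array([160.75, 246.63])), (0.67, np.int64(2368), array([250.57, 221.41]))]
s top_plate [(0.92, np.int64(2674), array([373.87, 171.15]))]
s bluehull [[290, 205], [289, 216], [229, 251], [211, 231], [211, 223], [271, 190]] ((251.0615234375, 219.107666015625), (33.489376068115234, 81.61485290527344), 60.2551155090332)
   orange [368 144   8   9  52] [371.65 148.46] at z47 [387.47 203.1   47.  ]
   orange [341 156   9   9  56] [345.43 160.3 ] at z47 [414.35 105.18  47.  ]
   orange [398 171   9   9  55] [402.   175.38] at z47 [524.74 240.56  47.  ]
   orange [267 198   9   9  60] [270.87 202.45] at z47 [ 516.72 -160.37   47.  ]
   orange [226 221   9  10  62] [229.97 225.79] at z47 [ 567.58 -290.48   47.  ]
   orange [335 270  25  12  94] [345.29 277.43] at z47 [815.45 -52.71  47.  ]
t rivet_hub [(0.68, np.int64(100), array([331.43, 223.08]))]
t spent [(0.6, np.int64(101), array([279.
[... 191 characters left out ...]
925), array([305.38, 232.67]))]
t top_plate [(0.67, np.int64(5183), array([148.07, 251.98])), (0.57, np.int64(1203), array([409.32, 216.8 ]))]
t bluehull [[340, 203], [352, 234], [270, 263], [259, 231]] ((305.1853332519531, 232.57122802734375), (35.334136962890625, 87.23489379882812), 70.11483764648438)
   orange [327 218  10  11  50] [332.14 223.28] at z47 [ 560.22 -292.72   47.  ]
   orange [117 224  11  11  65] [121.98 228.94] at z47 [536.14 234.94  47.  ]
   orange [275 237  10  11  65] [279.34 242.25] at z47 [ 510.41 -161.97   47.  ]
   orange [168 269  11  11  74] [173.34 273.97] at z47 [426.69  99.39  47.  ]
   orange [129 279  11  11  64] [133.81 284.36] at z47 [399.13 196.66  47.  ]
```

```bash
cat > fit.py <<'E'
from h import *
from scipy.optimize import least_squares
np.set_printoptions(precision=2,suppress=True)
K=8
def proj(p,X,off):
    P=np.array(p["pose"]);c=(np.atleast_2d(X)-P[:3,3]-off)@P[:3,:3]
    return np.c_[p["fx"]*c[:,0]/c[:,2]+p["cx"],p["fy"]*c[:,1]/c[:,2]+p["cy"]]
a=np.linspace(0,2*np.pi,40,endpoint=False)
def cyl(b,r,z0,z1):
    return np.vstack([np.c_[b[0]+r*np.cos(a),b[1]+r*np.sin(a),0*a+b[2]+z] for z in(z0,z1)])
def rivc(p,b,pin,off):
    "b: point on flange underside; centroid of orange visible"
    base=proj(p,b,off)[0].round()-15
    m=np.zeros((30*K,30*K),np.uint8)
    def f(X,v):
        u=((proj(p,X,off)+0.5-base)*K)
        h=cv2.convexHull(u.astype(np.float32))
        cv2.fillConvexPoly(m,np.round(h*16).astype(np.int32),v,shift=4)
    f(cyl(b,14,0,4),1);f(cyl(b,9,4,18),1);f(cyl(b,5,18,18+pin),0)
    M=cv2.moments(m,True);return np.array([M["m10"]/M["m00"],M["m01"]/M["m00"]])/K+base-0.5+0.5/K
E
cat > f1.py <<'E'
from fit import *
s=arm.snapshot("scene");t=arm.snapshot("top")
O={"s":dict(f=(229.97,225.79),u=(270.87,202.45),a=(402,175.38),b=(371.65,148.46),c=(345.43,160.3)),
   "t":dict(f=(332.14,223.28),u=(279.34,242.25),a=(121.98,228.94),b=(133.81,284.36),c=(173.34,273.97))}
def R(w): return np.array([[np.cos(w),-np.sin(w)],[np.sin(w),np.cos(w)]])
def pts(v):
    sx,sy,sw,px,py,pz,pw=v[:7]
    S=lambda y:np.r_[np.array([sx,sy])+R(sw)@[0,y],40]
    L=lambda x,y:np.r_[np.array([px,py])+R(pw)@[x,y],pz]
    return S,L
def res(v):
    S,L=pts(v);r=[]
    for n,p,o in(("s",s,v[7:10]),("t",t,v[10:13])):
        for k,b,pin in(("f",S(-70),10),("u",S(70),0),("a",L(70,50),0),("b",L(-70,50),0),("c",L(-70,-50),0)):
            r.append((rivc(p,b,pin,o)-O[n][k])/0.25)
    return np.r_[np.ravel(r),v[7:13]/2]
v0=[540,-225,.36,475,170,60,.28]+[0]*6
f=least_squares(res,v0,diff_step=1e-3,x_scale=[10,10,.1,10,10,10,.1]+[1]*6)
v=f.x;S,L=pts(v);print(v,f.cost);print((f.fun[:20]*.25).reshape(2,5,2).tolist())
print("fresh",S(-70),"hole",L(70,-50),"yaw",np.degrees(v[[2,6]]))
for n,p,o in(("s",s,v[7:10]),("t",t,v[10:13])):
    print(n,"hole proj",proj(p,L(70,-50),o))
    u=proj(p,L(70,-50),o)[0].round().astype(int);print(p["color"][u[1]-5:u[1]+6,u[0]-5:u[0]+6].sum(2))
    print("stand corners",proj(p,np.array([np.r_[v[:2]+R(v[2])@[x,y],40] for x in(-45,45) for y in(-110,110)]),o).tolist())
E
python3 f1.py
```

```text
[ 536.82 -226.37    0.36  481.32  165.07   55.9     0.27    0.      0.
    0.      0.      0.      0.  ] 17.595186940324282
[[[-0.7368346991589476, -0.1730197325857148], [-0.5672630539710326, -0.2601689337428468], [-0.24078843106178738, -0.11815655422230975], [-0.2647312373225077, 0.006563133874237792], [-0.14716878513809206, 0.07458750916646295]], [[-0.713313384113178, -0.19775480594850592], [-0.3233756458221819, -0.39830527347228895], [-0.08315159352578405, 0.10343609210747218], [-0.22489726027396273, -0.3213114423851948], [-0.28420892327955016, -0.06651794534082]]]
fresh [ 561.72 -291.79   40.  ] hole [562.15 135.64  55.9 ] yaw [20.84 15.53]
s hole proj [[374.67 189.36]]
[[476 472 471 468 471 472 477 469 474 471 467]
 [476 476 473 468 472 473 471 471 471 473 475]
 [469 473 473 476 471 466 471 474 469 471 468]
 [470 471 472 471 470 470 472 474 466 473 476]
 [474 472 463 432 411 407 418 453 474 473 472]
 [473 472 432 316 283 275 296 385 468 476 470]
 [475 479 424 294 281 287 265 335 452 475 475]
 [478 479 461 402 352 343 352 412 468 472 475]
 [482 480 480 465 442 423 439 471 476 477
[... 305 characters left out ...]
.02]]
[[315 315 318 331 322 322 315 310 322 326 324]
 [318 320 314 322 314 312 313 320 323 311 309]
 [324 313 318 323 307 283 272 290 309 325 313]
 [321 324 308 281 213 192 199 217 272 312 323]
 [320 320 298 226 196 280 286 210 236 305 317]
 [327 309 285 201 286 311 300 287 220 321 319]
 [321 323 286 225 286 314 300 292 258 311 317]
 [329 330 305 286 265 309 302 286 299 325 312]
 [310 310 319 305 295 303 296 314 315 324 319]
 [321 319 327 319 321 325 323 316 322 314 308]
 [303 316 325 314 311 326 313 319 318 307 310]]
stand corners [[352.8374643421486, 234.42220791219896], [269.9497335580638, 264.23948461552], [340.0182091956259, 200.90485991639196], [257.93048946255504, 230.29240367494444]]
```

```bash
python3 - <<'E'
t=open('f1.py').read()
t=t.replace('f=least_squares(res,v0,diff_step=1e-3,x_scale=[10,10,.1,10,10,10,.1]+[1]*6)','sc=np.array([1,1,.01,1,1,1,.01]+[1]*6);w0=np.array(v0);g=lambda w:w0+(w-10)*sc\nf=least_squares(lambda w:res(g(w)),np.full(13,10.),diff_step=.05)')
t=t.replace("v=f.x;","v=g(f.x);")
open('f1.py','w').write(t)
E
python3 f1.py | grep -v "^ *\[\+4\|^ \["
```

```text
[ 536.45 -225.95    0.36  481.57  164.54   57.81    0.27   -0.34   -1.06
    1.49    0.47    1.37   -2.11] 2.680030574592316
[[[-0.15199006050130492, 0.06965859982713596], [-0.06429616993176523, -0.039409531146816335], [0.04084534805133444, -0.12150991214235773], [0.009609533468562859, 0.00050963488843081], [0.10779318348397737, 0.06032555582700638]], [[-0.2429498458189414, 0.052951659713414756], [0.06555777068939506, -0.07251240474926135], [0.09380517756387974, 0.07198971125123421], [-0.011458065552687913, -0.13040488431880704], [0.06332159239840962, 0.07771461336824359]]]
fresh [ 561.41 -291.35   40.  ] hole [562.39 135.08  57.81] yaw [20.89 15.51]
s hole proj [[374.93 189.36]]
stand corners [[208.67417117979699, 223.15136400234175], [272.50991800950584, 188.13575058598747], [226.67922926499193, 243.48013540382905], [291.5814838266703, 206.06363566546386]]
t hole proj [[160.99 218.96]]
[[322 305 316 321 320 315 311 321 308 316 313]
stand corners [[353.3665649722809, 234.66258269416247], [270.3385737116792, 264.62286462709744], [340.483678040557, 201.08619016156612], [258.2581187366778, 230.61340223913976]]
```

```bash
python3 -m crank '[{"dp":[0.788,-0.357,0],"twist":[0,0,0]},{"dp":[0.788,-0.357,0],"twist":[0,0,0]},{"dp":[0.788,-0.357,0],"twist":[0,0,0]},{"dp":[0.788,-0.357,0],"twist":[0,0,0]},{"dp":[0.788,-0.357,0],"twist":[0,0,0]},{"dp":[0.788,-0.357,0],"twist":[0,0,0]},{"dp":[0.788,-0.357,0],"twist":[0,0,0]},{"dp":[0.788,-0.357,0],"twist":[0,0,0]},{"dp":[0.788,-0.357,0],"twist":[0,0,0]},{"dp":[0.788,-0.357,0],"twist":[0,0,0]}]' 0.5 30
python3 -m crank '[{"dp":[0,0,0],"twist":[0,0,-0.095]},{"dp":[0,0,0],"twist":[0,0,-0.095]},{"dp":[0,0,0],"twist":[0,0,-0.095]},{"dp":[0,0,0],"twist":[0,0,-0.095]},{"dp":[0,0,0],"twist":[0,0,-0.095]},{"dp":[0,0,0],"twist":[0,0,-0.095]},{"dp":[0,0,0],"twist":[0,0,-0.095]},{"dp":[0,0,0],"twist":[0,0,-0.095]},{"dp":[0,0,0],"twist":[0,0,-0.095]},{"dp":[0,0,0],"twist":[0,0,-0.095]}]'
python3 -c "
from bench import arm
s=arm.sense();print(s)"
```

```text
clock: 3.1
position: [563.1, -291.4, 231.5]
eef_rot: [[0.913, 0.407, 0.0], [0.407, -0.913, -0.0], [0.0, 0.0, -1.0]]
contact_force: [-0.2, -0.9, -0.2]
width: 42.7
clock: 4.1
position: [562.1, -292.9, 231.4]
eef_rot: [[-0.34, 0.94, 0.0], [0.94, 0.34, -0.0], [-0.0, 0.0, -1.0]]
contact_force: [-0.6, 0.7, -0.5]
width: 42.7
{'clock': 4.1, 'q': array([ 37.55508564,  21.92660791, -20.57949491,  96.43193693,
         8.46058318,  63.16792686,  34.40479205]), 'joint_velocities': array([ 12.06066471,   1.85369539, -15.92870108,  -0.72810764,
         6.84764888,   1.31800073,  79.28805369]), 'tau': array([-2.72579804e+00, -8.91804671e+01, -3.05710986e+00, -4.56976390e+01,
       -3.80926877e-01, -7.79398251e-02, -4.60055485e+00]), 'position': array([ 562.11472305, -292.89133847,  231.36958052]), 'eef_rot': array([[-3.40278191e-01,  9.40324810e-01,  6.62837451e-05],
       [ 9.40324810e-01,  3.40278195e-01, -5.27700574e-05],
       [-7.21759073e-05,  4.43717503e-05, -9.99999996e-01]]), 'contact_force': array([-0.57128662,  0.71392963, -0.54182107]), 'wrist_torque': array([-0.01417961, -0.03193772, -0.00954795]), 'width': 42.7008450419935}
```

```bash
python3 -m crank '[{"dp":[0,0,0.5],"twist":[0,0,0]},{"dp":[0,0,0.5],"twist":[0,0,0]},{"dp":[0,0,0.5],"twist":[0,0,0]},{"dp":[0,0,0.5],"twist":[0,0,0]},{"dp":[0,0,0.5],"twist":[0,0,0]},{"dp":[0,0,0],"twist":[0,0,0]},{"dp":[0,0,0],"twist":[0,0,0]}]'
python3 -c "
from h import *
s=arm.sense();print(s['position'],s['eef_rot'])
p=arm.snapshot('scene');t=arm.snapshot('top')
im=cv2.resize(p['color'][150:270,160:330],None,fx=2.3,fy=2.3,interpolation=2);im2=cv2.resize(t['color'][160:280,250:420],None,fx=2.3,fy=2.3,interpolation=2)
cv2.imwrite('pics/a2.png',np.hstack([im,im2])[:,:,::-1])"
```

```text
clock: 4.8
position: [562.3, -292.8, 106.7]
eef_rot: [[-0.335, 0.942, -0.0], [0.942, 0.335, 0.0], [0.0, -0.0, -1.0]]
contact_force: [0.3, -0.6, 1.2]
width: 42.8
[ 562.250891   -292.75198948  106.74099736] [[-3.34662449e-01  9.42338017e-01 -3.27144069e-04]
 [ 9.42337976e-01  3.34662552e-01  3.40358313e-04]
 [ 4.30215447e-04 -1.94375134e-04 -9.99999889e-01]]
```

View pics/a2.png

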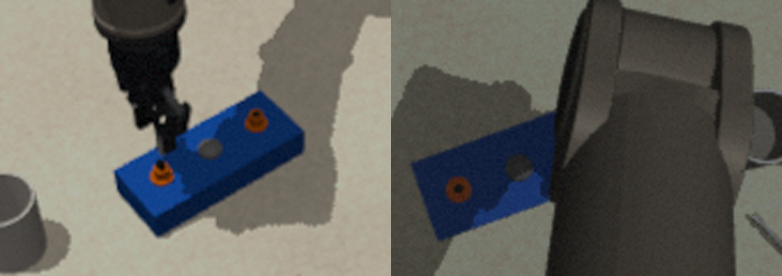

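```bash
python3 -m crank '[{"dp":[0.032,-0.007,0.3],"twist":[0,0,-0.011]},{"dp":[0,0,0.3],"twist":[0,0,0]},{"dp":[0,0,0.2],"twist":[0,0,0]},{"dp":[0,0,0.2],"twist":[0,0,0]},{"dp":[0,0,0.1],"twist":[0,0,0]},{"dp":[0,0,0.1],"twist":[0,0,0]},{"dp":[0,0,0],"twist":[0,0,0]},{"dp":[0,0,0],"twist":[0,0,0]}]'
```

```text
clock: 5.7
position: [561.5, -291.5, 46.5]
eef_rot: [[-0.351, 0.936, 0.0], [0.936, 0.351, -0.0], [-0.0, 0.0, -1.0]]
contact_force: [-0.2, 0.4, -0.5]
width: 42.7
```

```bash
python3 -m crank '[{"dp":[0,0,0],"twist":[0,0,0]},{"dp":[0,0,0],"twist":[0,0,0]},{"dp":[0,0,0],"twist":[0,0,0]},{"dp":[0,0,0],"twist":[0,0,0]},{"dp":[0,0,0],"twist":[0,0,0]},{"dp":[0,0,0],"twist":[0,0,0]}]' 1 40
python3 -c "
from h import *
p=arm.snapshot('scene')
im=cv2.resize(p['color'][180:250,190:280],None,fx=7,fy=7,interpolation=2)
cv2.imwrite('pics/a3.png',im[:,:,::-1])"
```

```text
clock: 6.3
position: [561.5, -291.5, 46.9]
eef_rot: [[-0.351, 0.936, 0.001], [0.936, 0.351, -0.0], [-0.001, 0.0, -1.0]]
contact_force: [-0.8, 0.5, 6.0]
width: 15.6
```

View pics/a3.png

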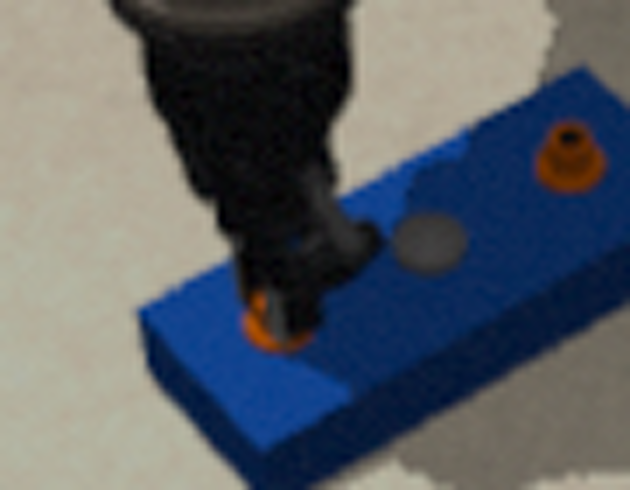

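```bash
python3 -m crank '[{"dp":[0,0,-0.02],"twist":[0,0,0]},{"dp":[0,0,-0.1],"twist":[0,0,0]},{"dp":[0,0,-0.2],"twist":[0,0,0]},{"dp":[0,0,-0.4],"twist":[0,0,0]},{"dp":[0,0,-0.6],"twist":[0,0,0]},{"dp":[0,0,-0.6],"twist":[0,0,0]},{"dp":[0,0,0],"twist":[0,0,0]},{"dp":[0,0,0],"twist":[0,0,0]}]'
python3 -c "
from h import *
p=arm.snapshot('scene')
im=cv2.resize(p['color'][150:250,170:280],None,fx=6,fy=6,interpolation=2)
cv2.imwrite('pics/a4.png',im[:,:,::-1])"
```

```text
clock: 7.15
position: [561.6, -291.6, 143.5]
eef_rot: [[-0.351, 0.936, 0.002], [0.936, 0.351, -0.001], [-0.001, 0.001, -1.0]]
contact_force: [-0.2, 0.1, -1.2]
width: 15.7
```

View pics/a4.png

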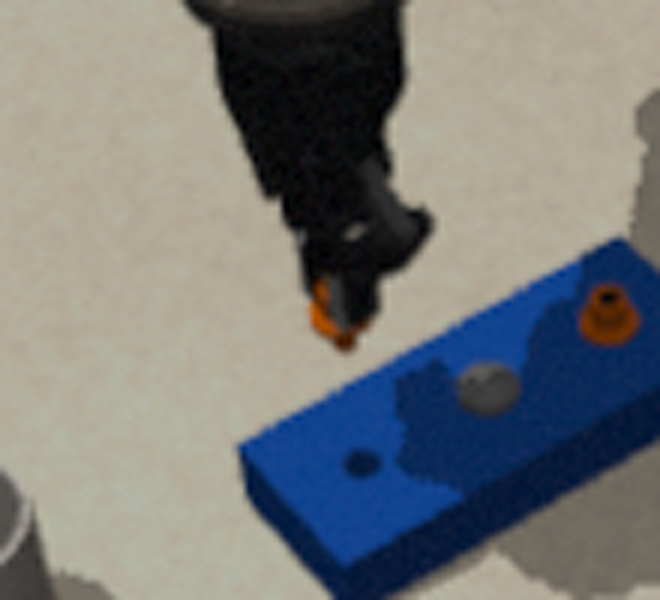

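```bash
python3 -m crank '[{"dp":[0.4,0.15,0],"twist":[0,0,0]},{"dp":[0.9,0.34,0],"twist":[0,0,0]},{"dp":[0.9,0.34,0],"twist":[0,0,0]},{"dp":[0.9,0.34,0],"twist":[0,0,0]},{"dp":[0.9,0.34,0],"twist":[0,0,0]},{"dp":[0.9,0.34,0],"twist":[0,0,0]},{"dp":[0.9,0.34,0],"twist":[0,0,0]},{"dp":[0.9,0.34,0],"twist":[0,0,0]},{"dp":[0.9,0.34,0],"twist":[0,0,0]},{"dp":[0.38,0.14,0],"twist":[0,0,0]}]'
python3 -m crank '[{"dp":[0,0,0],"twist":[0,0,-0.088]},{"dp":[0,0,0],"twist":[0,0,-0.088]},{"dp":[0,0,0],"twist":[0,0,-0.088]},{"dp":[0,0,0],"twist":[0,0,-0.088]},{"dp":[0,0,0],"twist":[0,0,-0.088]},{"dp":[0,0,0],"twist":[0,0,0]},{"dp":[0,0,0],"twist":[0,0,0]},{"dp":[0,0,0],"twist":[0,0,0]}]'
python3 -c "
from h import *
p=arm.snapshot('scene');t=arm.snapshot('top')
im=cv2.resize(p['color'][100:220,320:440],None,fx=5,fy=5,interpolation=2)
cv2.imwrite('pics/a5.png',im[:,:,::-1]);save(t,'a5t.png')
print(arm.sense()['q'],arm.sense()['position'])"
```

```text
clock: 8.2
position: [560.9, 140.1, 141.6]
eef_rot: [[-0.355, 0.935, -0.001], [0.935, 0.355, 0.002], [0.002, -0.001, -1.0]]
contact_force: [0.5, 0.1, -0.2]
width: 15.7
clock: 9.0
position: [562.0, 134.9, 142.0]
eef_rot: [[-0.866, 0.501, -0.001], [0.501, 0.866, -0.0], [0.001, -0.0, -1.0]]
contact_force: [0.0, 0.2, -0.7]
width: 15.8
[  8.70804947  24.92802832 -35.93929168 107.64930983  18.00828017
  53.13189758  24.37763573] [562.10625129 135.0926436  142.22524846]
```

View pics/a5.png

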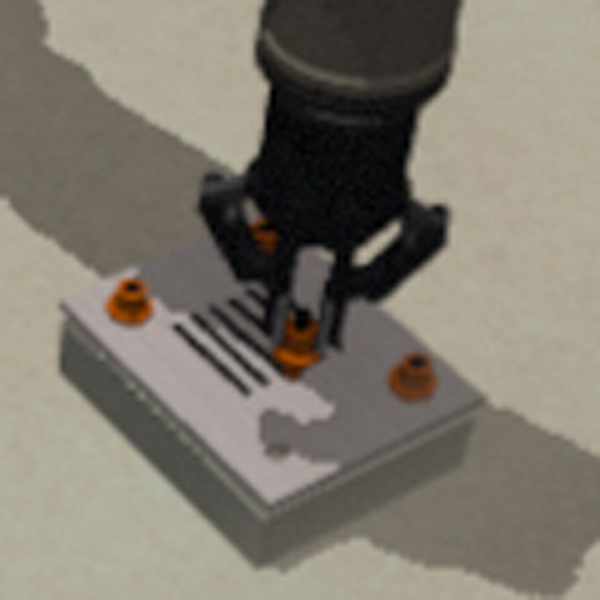

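View pics/a5t.png

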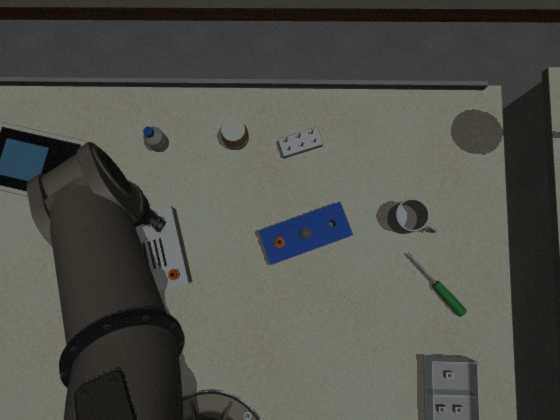

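```bash
cat > ov.py <<'E'
from fit import *
import sys
p=arm.snapshot('scene');off=np.array([-.34,-1.06,1.49])
st=arm.sense();c=st['position'];print(c,st['contact_force'])
dh=float(sys.argv[2]) if len(sys.argv)>2 else 4.1
hz=float(sys.argv[3]) if len(sys.argv)>3 else 57.8
h=c+[0,0,dh]
u0=proj(p,h,off)[0].round().astype(int)-[25,25];F=12
im=cv2.resize(p['color'][u0[1]:u0[1]+50,u0[0]:u0[0]+50],None,fx=F,fy=F,interpolation=2)[:,:,::-1].copy()
def d(X,col):
    u=((proj(p,X,off)+.5-u0)*F).round().astype(np.int32);cv2.polylines(im,[u[:40]],True,col,1)
for z,r in((17,5),(7,9),(-7,14),(-11,14),(-11,6),(-27,6),(-31,3.8)):d(cyl(h,r,z,z),(0,255,0))
d(cyl([562.4,135.1,hz],6.75,0,0),(255,255,0))
cv2.imwrite('pics/'+sys.argv[1],im)
E
python3 ov.py a6.png
```

```text
[562.14 135.12 142.28] [ 0.13  0.48 -1.09]
```

View pics/a6.png

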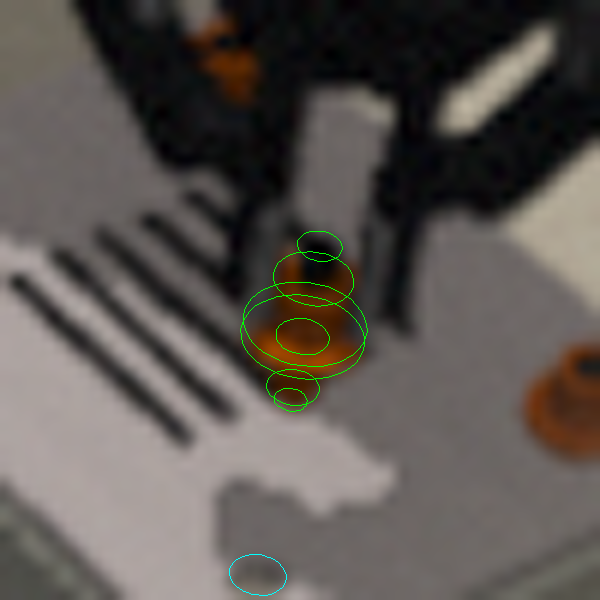

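```bash
python3 -m crank '[{"dp":[0,0.003,0.3],"twist":[0,0,0]},{"dp":[0,0,0.3],"twist":[0,0,0]},{"dp":[0,0,0.2],"twist":[0,0,0]},{"dp":[0,0,0.1],"twist":[0,0,0]},{"dp":[0,0,0.1],"twist":[0,0,0]},{"dp":[0,0,0],"twist":[0,0,0]},{"dp":[0,0,0],"twist":[0,0,0]}]'
python3 ov.py a7.png
```

```text
clock: 9.85
position: [562.5, 135.3, 92.6]
eef_rot: [[-0.867, 0.498, 0.0], [0.498, 0.867, 0.0], [-0.0, 0.0, -1.0]]
contact_force: [0.2, -0.1, 0.3]
width: 15.6
[562.54 135.25  92.72] [0.01 0.07 0.25]
```

View pics/a7.png

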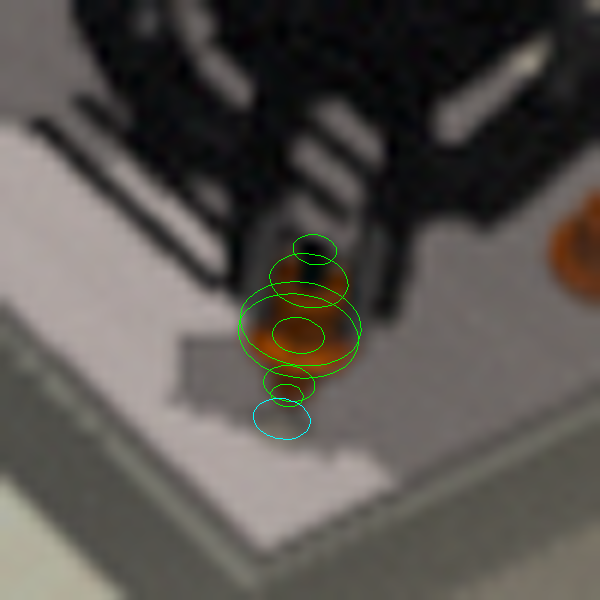

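```bash
python3 -m crank '[{"dp":[0,0,0.04],"twist":[0,0,0]},{"dp":[0,0,0.04],"twist":[0,0,0]},{"dp":[0,0,0.02],"twist":[0,0,0]},{"dp":[0,0,0],"twist":[0,0,0]}]'
python3 -m crank '[{"dp":[0,0,0.02],"twist":[0,0,0]},{"dp":[0,0,0],"twist":[0,0,0]}]'
python3 -m crank '[{"dp":[0,0,0.02],"twist":[0,0,0]},{"dp":[0,0,0],"twist":[0,0,0]}]'
```

```text
clock: 10.3
position: [562.2, 135.1, 87.2]
eef_rot: [[-0.867, 0.498, -0.0], [0.498, 0.867, -0.0], [0.0, -0.0, -1.0]]
contact_force: [0.2, 0.2, -0.7]
width: 16.2
clock: 10.5
position: [562.3, 135.1, 86.3]
eef_rot: [[-0.867, 0.498, -0.0], [0.498, 0.867, 0.0], [0.0, 0.0, -1.0]]
contact_force: [-0.0, 0.5, -0.5]
width: 15.8
clock: 10.7
position: [562.2, 135.2, 85.2]
eef_rot: [[-0.867, 0.498, -0.0], [0.498, 0.867, 0.0], [0.0, -0.0, -1.0]]
contact_force: [0.4, 0.2, -0.7]
width: 15.8
```

```bash
for i in 1 ; do python3 -m crank '[{"dp":[0,0,0.02],"twist":[0,0,0]},{"dp":[0,0,0],"twist":[0,0,0]}]'|grep -v eef
python3 -m crank '[{"dp":[0,0,0.02],"twist":[0,0,0]},{"dp":[0,0,0],"twist":[0,0,0]}]'|grep -v eef
python3 -m crank '[{"dp":[0,0,0.02],"twist":[0,0,0]},{"dp":[0,0,0],"twist":[0,0,0]}]'|grep -v eef; done; python3 ov.py a8.png
```

```text
clock: 10.9
position: [562.2, 135.1, 84.2]
contact_force: [0.2, -0.3, -0.6]
width: 15.4
clock: 11.1
position: [562.3, 135.1, 83.3]
contact_force: [-0.4, -0.9, -0.3]
width: 15.8
clock: 11.3
position: [562.4, 135.1, 82.3]
contact_force: [0.3, -1.0, 0.9]
width: 15.8
[562.38 135.14  82.35] [ 0.5  -0.91  0.87]
```

View pics/a8.png

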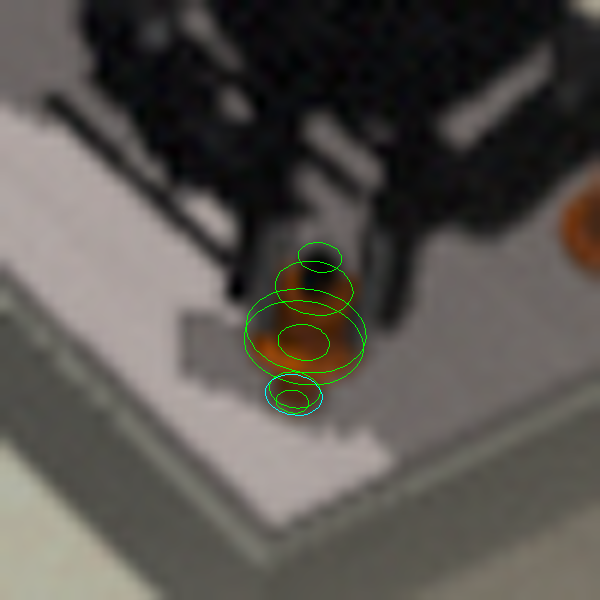

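```bash
python3 -m crank '[{"dp":[0,0,0.02],"twist":[0,0,0]},{"dp":[0,0,0],"twist":[0,0,0]}]'|grep -v eef
python3 -m crank '[{"dp":[0,0,0.02],"twist":[0,0,0]},{"dp":[0,0,0],"twist":[0,0,0]}]'|grep -v eef
```

```text
clock: 11.55
position: [562.5, 135.0, 81.4]
contact_force: [0.2, -1.0, 2.0]
width: 15.9
clock: 11.75
position: [562.3, 135.0, 80.1]
contact_force: [0.6, -2.0, -0.9]
width: 15.6
```

```bash
python3 -m crank '[{"dp":[-0.005,-0.009,0.01],"twist":[0,0,0]},{"dp":[0,0,0],"twist":[0,0,0]}]'|grep -v eef
python3 -m crank '[{"dp":[0,0,0.02],"twist":[0,0,0]},{"dp":[0,0,0],"twist":[0,0,0]}]'|grep -v eef
```

```text
clock: 11.95
position: [562.3, 134.7, 79.8]
contact_force: [1.6, -0.2, 0.1]
width: 15.8
clock: 12.15
position: [562.3, 134.6, 78.8]
contact_force: [1.2, -0.8, 0.9]
width: 15.9
```

```bash
python3 -m crank '[{"dp":[-0.006,0.001,0.02],"twist":[0,0,0]},{"dp":[0,0,0.02],"twist":[0,0,0]},{"dp":[0,0,0],"twist":[0,0,0]}]'|grep -v eef
python3 -m crank '[{"dp":[0,0,0.03],"twist":[0,0,0]},{"dp":[0,0,0.03],"twist":[0,0,0]},{"dp":[0,0,0],"twist":[0,0,0]}]'|grep -v eef
```

```text
clock: 12.45
position: [562.5, 134.5, 76.7]
contact_force: [0.9, -1.0, -0.2]
width: 15.7
clock: 12.75
position: [562.5, 134.5, 73.6]
contact_force: [1.2, -2.0, 0.1]
width: 15.5
```

```bash
python3 -m crank '[{"dp":[-0.006,-0.003,0.03],"twist":[0,0,0]},{"dp":[0,0,0.03],"twist":[0,0,0]},{"dp":[0,0,0],"twist":[0,0,0]}]'|grep -v eef
python3 -m crank '[{"dp":[0,0,0.03],"twist":[0,0,0]},{"dp":[0,0,0.02],"twist":[0,0,0]},{"dp":[0,0,0],"twist":[0,0,0]}]'|grep -v eef
python3 ov.py a9.png
```

```text
clock: 13.05
position: [562.7, 134.3, 70.6]
contact_force: [1.3, -1.5, -0.9]
width: 15.5
clock: 13.35
position: [562.7, 134.3, 68.2]
contact_force: [1.0, -1.6, -0.2]
width: 16.1
[562.7  134.26  68.27] [ 0.99 -1.54 -0.29]
```

View pics/a9.png

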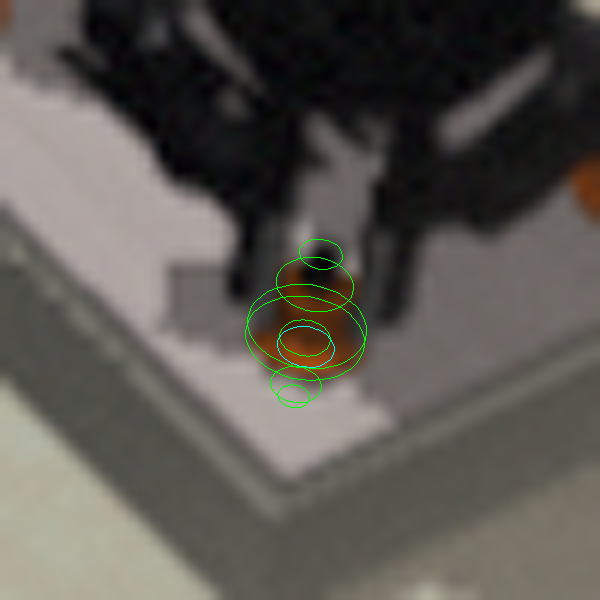

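```bash
python3 -m crank '[{"dp":[-0.004,-0.003,0.02],"twist":[0,0,0]},{"dp":[0,0,0],"twist":[0,0,0]}]'|grep -v eef
python3 -m crank '[{"dp":[0,0,0.02],"twist":[0,0,0]},{"dp":[0,0,0],"twist":[0,0,0]}]'|grep -v eef
python3 -m crank '[{"dp":[0,0,0.01],"twist":[0,0,0]},{"dp":[0,0,0],"twist":[0,0,0]}]'|grep -v eef
python3 -m crank '[{"dp":[0,0,0.01],"twist":[0,0,0]},{"dp":[0,0,0],"twist":[0,0,0]}]'|grep -v eef
```

```text
clock: 13.6
position: [562.8, 134.1, 67.3]
contact_force: [1.9, -1.0, 0.9]
width: 16.0
clock: 13.8
position: [562.8, 134.1, 66.2]
contact_force: [0.9, -0.6, -0.5]
width: 15.6
clock: 14.0
position: [562.8, 134.1, 65.8]
contact_force: [0.5, -1.3, 0.3]
width: 15.9
clock: 14.2
position: [562.9, 134.1, 65.4]
contact_force: [0.7, 0.4, 0.4]
width: 15.9
```

```bash
python3 -m crank '[{"dp":[0,0,0.01],"twist":[0,0,0]},{"dp":[0,0,0],"twist":[0,0,0]}]'|grep -v eef
python3 -m crank '[{"dp":[0,0,0.01],"twist":[0,0,0]},{"dp":[0,0,0],"twist":[0,0,0]}]'|grep -v eef
python3 -m crank '[{"dp":[0,0,0.01],"twist":[0,0,0]},{"dp":[0,0,0],"twist":[0,0,0]}]'|grep -v eef
python3 -m crank '[{"dp":[0,0,0.01],"twist":[0,0,0]},{"dp":[0,0,0],"twist":[0,0,0]}]'|grep -v eef
```

```text
clock: 14.4
position: [563.0, 134.0, 65.0]
contact_force: [-0.2, -1.8, 4.1]
width: 15.6
clock: 14.6
position: [563.0, 134.1, 64.6]
contact_force: [-0.5, -1.2, 4.9]
width: 15.5
clock: 14.8
position: [563.0, 134.0, 64.1]
contact_force: [-0.8, -1.2, 5.0]
width: 16.0
clock: 15.0
position: [563.0, 134.1, 63.6]
contact_force: [-0.0, -2.2, 5.4]
width: 15.5
```

```bash
for i in 1; do python3 -m crank '[{"dp":[0,0,0.01],"twist":[0,0,0]},{"dp":[0,0,0.01],"twist":[0,0,0]},{"dp":[0,0,0],"twist":[0,0,0]}]'|grep -v eef
python3 -m crank '[{"dp":[0,0,0.01],"twist":[0,0,0]},{"dp":[0,0,0],"twist":[0,0,0]}]'|grep -v eef
python3 -m crank '[{"dp":[0,0,0.01],"twist":[0,0,0]},{"dp":[0,0,0],"twist":[0,0,0]}]'|grep -v eef;done;python3 ov.py a10.png
```

```text
clock: 15.3
position: [563.0, 134.1, 62.5]
contact_force: [-0.2, -1.2, 6.0]
width: 15.7
clock: 15.5
position: [562.9, 134.1, 62.0]
contact_force: [-0.3, -1.6, 5.4]
width: 15.9
clock: 15.7
position: [562.9, 134.0, 61.5]
contact_force: [-0.6, -0.9, 5.2]
width: 15.4
[562.94 134.06  61.54] [ 0.28 -1.18  5.58]
```

View pics/a10.png

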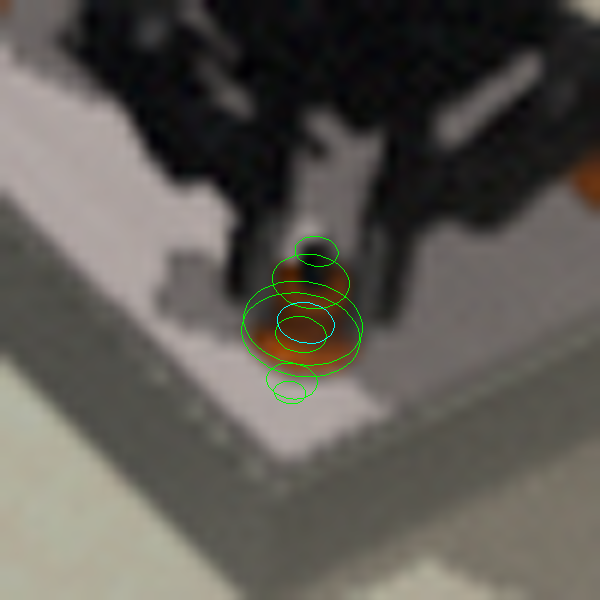

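```bash
for i in 1; do python3 -m crank '[{"dp":[0,0,0.01],"twist":[0,0,0]},{"dp":[0,0,0.01],"twist":[0,0,0]},{"dp":[0,0,0],"twist":[0,0,0]}]'|grep -v eef
python3 -m crank '[{"dp":[0,0,0.01],"twist":[0,0,0]},{"dp":[0,0,0.01],"twist":[0,0,0]},{"dp":[0,0,0],"twist":[0,0,0]}]'|grep -v eef
python3 -m crank '[{"dp":[0,0,0.01],"twist":[0,0,0]},{"dp":[0,0,0],"twist":[0,0,0]}]'|grep -v eef;done
```

```text
clock: 16.05
position: [562.9, 134.1, 60.5]
contact_force: [-0.3, -0.4, 5.6]
width: 15.6
clock: 16.35
position: [563.0, 134.0, 59.6]
contact_force: [-0.1, -0.9, 6.1]
width: 15.8
clock: 16.55
position: [562.9, 134.1, 59.1]
contact_force: [-0.4, -0.7, 5.6]
width: 15.3
```

```bash
for i in 1; do python3 -m crank '[{"dp":[0,0,0.01],"twist":[0,0,0]},{"dp":[0,0,0.01],"twist":[0,0,0]},{"dp":[0,0,0],"twist":[0,0,0]}]'|grep -v eef
python3 -m crank '[{"dp":[0,0,0.01],"twist":[0,0,0]},{"dp":[0,0,0.01],"twist":[0,0,0]},{"dp":[0,0,0],"twist":[0,0,0]}]'|grep -v eef
python3 -m crank '[{"dp":[0,0,0.01],"twist":[0,0,0]},{"dp":[0,0,0],"twist":[0,0,0]}]'|grep -v eef;done
```

```text
clock: 16.85
position: [563.0, 134.1, 58.0]
contact_force: [-0.5, -1.7, 5.0]
width: 16.4
clock: 17.15
position: [563.0, 134.1, 57.1]
contact_force: [0.1, -0.9, 5.2]
width: 15.4
clock: 17.35
position: [563.0, 134.1, 56.6]
contact_force: [-0.3, -0.6, 6.0]
width: 15.9
```

```bash
for i in 1; do python3 -m crank '[{"dp":[0,0,0.01],"twist":[0,0,0]},{"dp":[0,0,0.01],"twist":[0,0,0]},{"dp":[0,0,0],"twist":[0,0,0]}]'|grep -v eef
python3 -m crank '[{"dp":[0,0,0.01],"twist":[0,0,0]},{"dp":[0,0,0],"twist":[0,0,0]}]'|grep -v eef
python3 -m crank '[{"dp":[0,0,0.01],"twist":[0,0,0]},{"dp":[0,0,0],"twist":[0,0,0]}]'|grep -v eef;done;python3 ov.py a11.png 4.1 48
```

```text
clock: 17.65
position: [563.0, 134.1, 55.7]
contact_force: [-2.4, -0.6, 9.1]
width: 15.8
clock: 17.85
position: [563.1, 134.1, 55.4]
contact_force: [-3.6, -1.8, 14.7]
width: 15.9
clock: 18.05
position: [563.1, 134.1, 55.2]
contact_force: [-5.7, -2.9, 17.2]
width: 15.8
[563.08 134.07  55.16] [-3.51 -3.12 16.74]
```

View pics/a11.png

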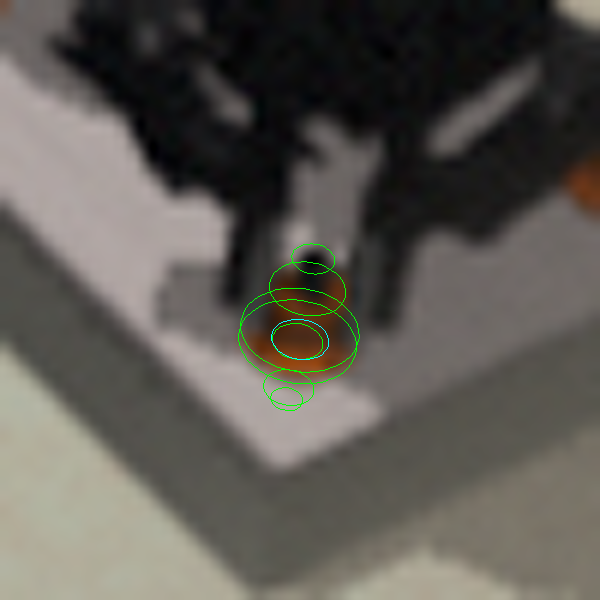

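```bash
python3 -m crank '[{"dp":[0,0,-0.01],"twist":[0,0,0]},{"dp":[0,0,-0.005],"twist":[0,0,0]},{"dp":[0,0,0],"twist":[0,0,0]}]'|grep -v eef
python3 -m crank '[{"dp":[0,0,0],"twist":[0,0,0]},{"dp":[0,0,0],"twist":[0,0,0]},{"dp":[0,0,0],"twist":[0,0,0]},{"dp":[0,0,0],"twist":[0,0,0]},{"dp":[0,0,0],"twist":[0,0,0]}]' 0.55
python3 ov.py a12.png 4.1 48.3
```

```text
clock: 18.4
position: [563.0, 134.1, 55.7]
contact_force: [-1.6, -1.7, 10.6]
width: 15.4
clock: 18.9
position: [562.8, 134.1, 55.0]
eef_rot: [[-0.867, 0.498, -0.0], [0.498, 0.867, 0.0], [0.0, -0.0, -1.0]]
contact_force: [0.2, 0.3, -1.0]
width: 38.7
[562.8  134.01  55.02] [-0.42  0.6  -0.14]
```

View pics/a12.png

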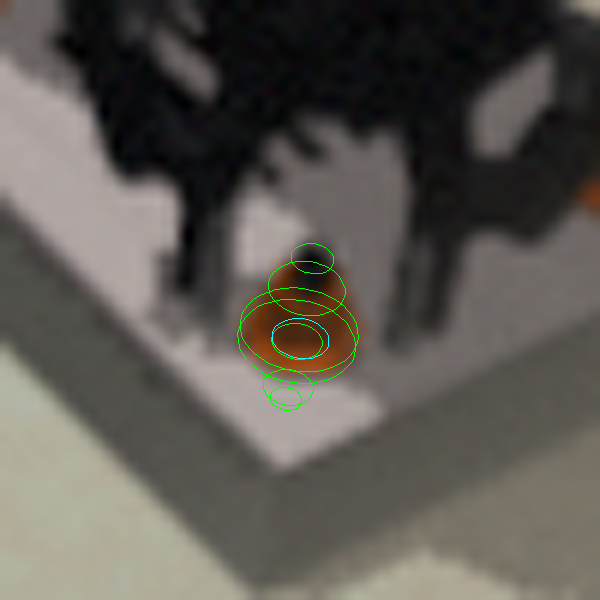

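```bash
python3 -m crank '[{"dp":[0,0,-0.1],"twist":[0,0,0]},{"dp":[0,0,-0.2],"twist":[0,0,0]},{"dp":[0,0,-0.3],"twist":[0,0,0]},{"dp":[0,0,-0.2],"twist":[0,0,0]},{"dp":[0,0,0],"twist":[0,0,0]},{"dp":[0,0,0],"twist":[0,0,0]}]'|grep -v eef
python3 -m crank '[{"dp":[0,0,0],"twist":[0,0,0]},{"dp":[0,0,0],"twist":[0,0,0]},{"dp":[0,0,0],"twist":[0,0,0]},{"dp":[0,0,0],"twist":[0,0,0]},{"dp":[0,0,0],"twist":[0,0,0]},{"dp":[0,0,0],"twist":[0,0,0]},{"dp":[0,0,0],"twist":[0,0,0]}]' 1
python3 ov.py a13.png -36 48.3
```

```text
clock: 19.55
position: [563.0, 133.9, 95.5]
contact_force: [1.0, -0.9, -0.8]
width: 38.5
clock: 20.25
position: [562.8, 134.1, 95.1]
eef_rot: [[-0.867, 0.498, -0.0], [0.498, 0.867, 0.0], [0.0, 0.0, -1.0]]
contact_force: [-0.8, -0.6, -0.3]
width: -0.1
[562.86 134.03  95.09] [-0.7   0.02 -0.52]
```

View pics/a13.png

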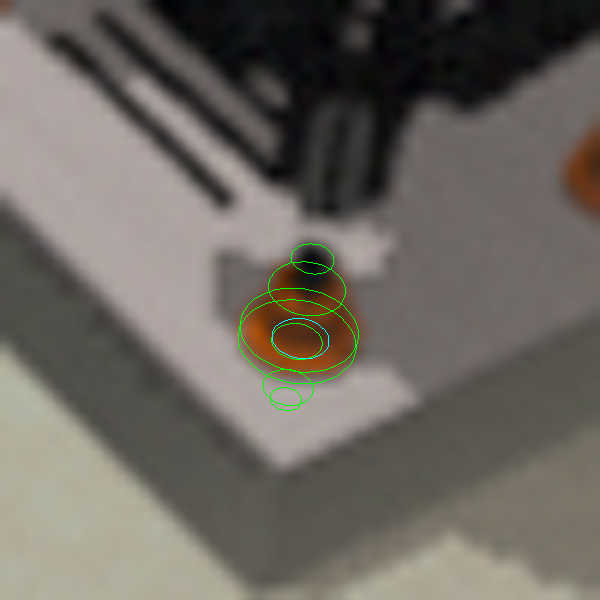

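```bash
python3 -m crank '[{"dp":[0,0,0.2],"twist":[0,0,0]},{"dp":[0,0,0.1],"twist":[0,0,0]},{"dp":[0,0,0.03],"twist":[0,0,0]},{"dp":[0,0,0],"twist":[0,0,0]},{"dp":[0,0,0],"twist":[0,0,0]}]'|grep -v eef
python3 -m crank '[{"dp":[0,0,0.02],"twist":[0,0,0]},{"dp":[0,0,0],"twist":[0,0,0]}]'|grep -v eef
python3 -m crank '[{"dp":[0,0,0.02],"twist":[0,0,0]},{"dp":[0,0,0],"twist":[0,0,0]}]'|grep -v eef
python3 -m crank '[{"dp":[0,0,0.01],"twist":[0,0,0]},{"dp":[0,0,0],"twist":[0,0,0]}]'|grep -v eef
```

```text
clock: 20.8
position: [562.9, 134.1, 78.6]
contact_force: [-0.3, -1.4, -0.5]
width: -0.1
clock: 21.0
position: [562.9, 134.0, 77.6]
contact_force: [-0.2, 0.2, 0.3]
width: 0.4
clock: 21.2
position: [563.1, 134.1, 77.0]
contact_force: [-1.9, -0.7, 8.0]
width: -0.1
clock: 21.4
position: [563.3, 134.2, 76.8]
contact_force: [-2.8, -1.3, 11.0]
width: -0.3
```

```bash
python3 -m crank '[{"dp":[0,0,0.01],"twist":[0,0,0]},{"dp":[0,0,0.01],"twist":[0,0,0]},{"dp":[0,0,0],"twist":[0,0,0]}]'|grep -v eef
python3 -m crank '[{"dp":[0,0,0.01],"twist":[0,0,0]},{"dp":[0,0,0.01],"twist":[0,0,0]},{"dp":[0,0,0],"twist":[0,0,0]}]'|grep -v eef
python3 -m crank '[{"dp":[0,0,0.01],"twist":[0,0,0]},{"dp":[0,0,0.01],"twist":[0,0,0]},{"dp":[0,0,0],"twist":[0,0,0]}]'|grep -v eef
```

```text
clock: 21.7
position: [563.3, 134.2, 75.8]
contact_force: [-2.6, -1.8, 12.1]
width: -0.0
clock: 22.0
position: [563.3, 134.2, 74.9]
contact_force: [-2.1, -1.8, 11.4]
width: -0.3
clock: 22.3
position: [563.3, 134.2, 73.8]
contact_force: [-2.0, -0.5, 11.7]
width: 0.3
```

```bash
python3 -m crank '[{"dp":[0,0,0.01],"twist":[0,0,0]},{"dp":[0,0,0.01],"twist":[0,0,0]},{"dp":[0,0,0.01],"twist":[0,0,0]},{"dp":[0,0,0.01],"twist":[0,0,0]},{"dp":[0,0,0],"twist":[0,0,0]}]'|grep -v eef
python3 -m crank '[{"dp":[0,0,0.01],"twist":[0,0,0]},{"dp":[0,0,0.01],"twist":[0,0,0]},{"dp":[0,0,0.01],"twist":[0,0,0]},{"dp":[0,0,0.01],"twist":[0,0,0]},{"dp":[0,0,0],"twist":[0,0,0]}]'|grep -v eef
python3 -m crank '[{"dp":[0,0,0.01],"twist":[0,0,0]},{"dp":[0,0,0.01],"twist":[0,0,0]},{"dp":[0,0,0],"twist":[0,0,0]}]'|grep -v eef
```

```text
clock: 22.8
position: [563.3, 134.2, 71.8]
contact_force: [-2.9, -1.0, 11.1]
width: -0.2
clock: 23.3
position: [563.2, 134.1, 69.8]
contact_force: [-2.4, -1.0, 11.7]
width: 0.0
clock: 23.6
position: [563.2, 134.2, 68.8]
contact_force: [-2.1, -0.6, 11.4]
width: 0.5
```

```bash
python3 -m crank '[{"dp":[0,0,0.01],"twist":[0,0,0]},{"dp":[0,0,0.01],"twist":[0,0,0]},{"dp":[0,0,0],"twist":[0,0,0]}]'|grep -v eef
python3 -m crank '[{"dp":[0,0,0.01],"twist":[0,0,0]},{"dp":[0,0,0],"twist":[0,0,0]}]'|grep -v eef
python3 -m crank '[{"dp":[0,0,0.01],"twist":[0,0,0]},{"dp":[0,0,0],"twist":[0,0,0]}]'|grep -v eef
```

```text
clock: 23.9
position: [563.2, 134.1, 67.8]
contact_force: [-3.3, -0.9, 11.8]
width: -0.1
clock: 24.1
position: [563.3, 134.1, 67.3]
contact_force: [-2.5, -1.9, 11.6]
width: 0.1
clock: 24.3
position: [563.3, 134.2, 66.8]
contact_force: [-3.0, -1.1, 12.1]
width: 0.2
```

```bash
python3 -m crank '[{"dp":[0,0,0.006],"twist":[0,0,0]},{"dp":[0,0,0],"twist":[0,0,0]}]'|grep -v eef
python3 -m crank '[{"dp":[0,0,0.006],"twist":[0,0,0]},{"dp":[0,0,0],"twist":[0,0,0]}]'|grep -v eef
```

```text
clock: 24.5
position: [563.3, 134.2, 66.7]
contact_force: [-3.2, -1.0, 13.8]
width: -0.4
clock: 24.7
position: [563.3, 134.2, 66.5]
contact_force: [-4.3, -1.9, 17.3]
width: 0.0
```

```bash
python3 -m crank '[{"dp":[0,0,0],"twist":[0,0,0]},{"dp":[0,0,0],"twist":[0,0,0]},{"dp":[0,0,-0.05],"twist":[0,0,0]},{"dp":[0,0,-0.2],"twist":[0,0,0]},{"dp":[0,0,-0.4],"twist":[0,0,0]},{"dp":[0,0,-0.5],"twist":[0,0,0]},{"dp":[0,0,-0.5],"twist":[0,0,0]},{"dp":[0,0,0],"twist":[0,0,0]},{"dp":[0,0,0],"twist":[0,0,0]}]'
python3 ov.py a14.png -85.5 48.3
python3 - <<'E'
from h import *
p=arm.snapshot('scene');save(p,'a15.png')
E
```

```text
clock: 25.6
position: [563.2, 134.0, 148.7]
eef_rot: [[-0.867, 0.498, 0.001], [0.498, 0.867, 0.0], [-0.001, 0.001, -1.0]]
contact_force: [0.1, -0.3, -0.8]
width: 0.2
[562.73 133.82 147.97] [ 0.25  0.11 -0.39]
```

View pics/a14.png

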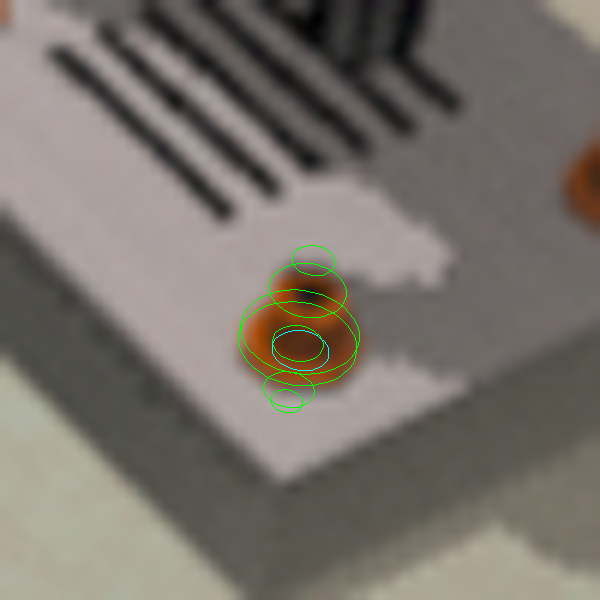

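View pics/a15.png

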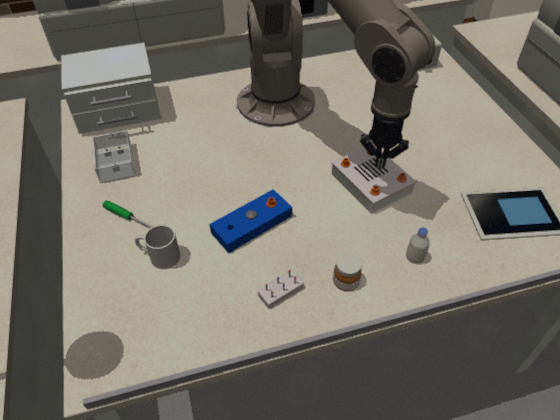

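The pin is flush, the rivet is seated upright at about pixel (300, 340) in the close-up, and everything else is in place with the arm clear. I'm handing the job in.

```bash
python3 -c "
from bench import arm
print(arm.close_job())"
```

```text
the job is handed in; nothing more can be done
None
```

The fresh rivet is in the empty hole with its flange on the plate, and its pin is pressed flush. The job was handed in at about 26 s of the 54 s allowed, and no verdict was reported.

- **Seating:** I gripped the rivet by its hub and fed it into the hole, easing off whenever side force built up. The plate settled about 9.5 mm under roughly 6 N, then went solid. I stopped at 17 N of downward force, with the pin still standing. The picture taken after I let go showed the rivet upright and in place.
- **Locking:** The shut fingertips pushed the pin about 10 mm at around 12 N. At the end stop the force rose to 17 N, so I stopped and retreated. The highest vertical force I read was about 17 N, below the 25 N that cracks the plate.
- **Last checks:** The final pictures show the rivet upright in the hole with no pin standing above the hub. The used rivet, plug and bystanders look unmoved, and the arm is about 80 mm clear with no contact force.
- **Disagreements:** The gripper read about 15.6 mm on the 18 mm hub, but the pictures showed it held straight. The rivet sits roughly 1 mm from where my camera model drew it, which is within the calibration error.

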